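# Feed a blank under the arbor press past its cam lock

## Robot

A 6-joint arm with a two-finger parallel gripper is mounted at the origin on the work surface. World frame = base frame: x ahead of the robot, y to its left, z up, the work surface at z = 0. Lengths are in m, angles in rad, forces in N, time in s.
With the tool pointing down it reaches from about 0.3 to 0.775 m from the base axis. Payload 14.6 kg.
Tool frame: the origin (TCP) lies on the centre line of the jaws, within the pads' length; the fingertips stand ctrl.tcp_to_tips ahead of it and the grasp point (between the pads) lies 2 mm behind it (ctrl.tcp_to_tips is the distance from the TCP to the fingertips, in m); z points along the fingers, y is the line along which they close (so a half turn about z gives the same grasp; the last joint's range is limited). The gripper opens to 94 mm and grips with 3 to 60 N. Pads are 16 mm wide; open, the fingers measure 119 mm over their backs; the gripper's body (75 mm by 177 mm) begins 78 mm behind the grasp point.
Start: joints at [-1.172, 0.3, 1.521, -0, 1.321, -0.067], TCP at [0.247, -0.491, 0.222] pointing down, gripper open.
Joint ranges: [-3.03, 3.03], [-0.79, 2.21], [0.23, 2.52], [-1.04, 4.18], [0, 3.07], [-2.55, 2.55]. Speed limits (rad/s): [2.22, 2.22, 2.57, 3.14, 3.14, 3.14].

## Interface

Orientations are given as [roll, pitch, yaw] about the fixed x, y, z axes, in that order (R = Rz(yaw) Ry(pitch) Rx(roll)).
In Python, from station import telemetry, viewer, hand_in, ctrl gives the robot as it stands.
- The arm moves only by the tool step_arm, never from a script. Its argument "plan" is a list of rows, each an object of numbers: "dx", "dy", "dz": the shift along the tool's x, y, z scaled (see below); "rx", "ry", "rz": the turn, a rotation vector about the tool's x, y, z scaled (see below); "claw": the closure, from 0 (fully open) to 1 (shut). In form: [{"dx": .., "dy": .., "dz": .., "rx": .., "ry": .., "rz": .., "claw": ..}, ...]. A call has 1 to 10 rows; each row shifts and turns the commanded pose from where the row before left it, along the tool's axes as they then stand; what a row does not reach is not made up. The controller multiplies each number of a shift by 0.1 m and each number of a turn by 90 degrees. A row lasts 1/10 s, in which the tool goes at most 50 mm and 8.59 degrees, less where a joint would pass 70% of its speed; a pose out of reach is approached as far as the arm can. A call with a number of a shift or a turn outside -1 to 1 is refused whole. A call with a gripper value outside its range is refused whole. The fingers move at their own pace and stop on an object; "grip_force" is the grip in N (left out, the last holds). Time passes only in rows, so rows that do not move let the fingers close. It gives the time, the measured TCP pose, the force, the opening and the grip force at its end, in the units of the state.
- telemetry.get_obs(): the state, without advancing time (a new reading comes with each control period).
- viewer.camera(name): name is "scene" or "top" or "wrist"; returns a dict with "img" (420x560x3 uint8, red, green, blue), "z_map" (420x560 float32, m along the optical axis (not along the pixel's ray), 0 where there is no reading), "fx", "fy", "cx", "cy" (pixels), "dist" ([k1, k2, p1, p2, k3] as OpenCV has them; the pictures are not rectified), "R" (3x3) and "t" (3): a world point X has camera coordinates R X + t; the wrist camera has in their place "tool_from_camera" (4x4, takes a point from camera to tool coordinates, whose origin is the TCP and whose axes are the flange's). Camera axes: x right, y down, z forward; pixel columns grow to the right and rows downward; lengths in m; the calibration is good to about 2 mm. A picture is of the moment at which its call begins: read the wrist's pose just before it.
- hand_in(): hands the job in; it is judged then, once.
Trained networks look in a picture, given as the dict that the camera call returned (one of the last four; its "shot" number tells which), for a name from the list of things; names that differ only in an ending like _2 or _b are one class to them, and where a whole thing is asked for, a point or a joint stands for the part that bears it (a point fixed in the world has none). Each returns a list of dicts, best first, with "score" (0 to 1); they miss things now and then, are a little off and sometimes report something else, mostly with a low value. They report only what shows in the picture. A call takes as long as a camera call. They do not tell look-alikes from the thing itself.
- viewer.recognise(target, picture): "rect" ([left, top, right, bottom] in pixels, round what is visible of it).
The state is a dict: "time_s": time; "qpos": joint angles; "joint_vel": joint speeds; "tau": joint torques, N m; "ee_pos": TCP position; "eef_rot": TCP orientation; "force": force on the tool from outside, world axes, zero at the start; "moment": the same for the moment, N m; "grip_width": finger opening in m; "grip_force": force on a finger pad.
Only numpy, scipy, OpenCV 4.12 (cv2) and the standard library are available. Lean on these libraries where they do the work, as an engineer would, in place of code of your own. Each camera call takes 0.05 s, during which the arm holds its last target. There are 200 camera calls.

## Task

Feed the brass blank under the punch of the arbor press, pushing with the fingertips: push the cam lever round to its released stop so that the cam's low side faces the slide, push the loading slide forward by its upright end plate until it is fully home, then push the lever back to its locked stop so that the cam holds the slide there. Do not shove at the slide while the cam still locks it. Let the blank lie in its nest throughout, and leave the other things on the bench where they are.

Things in the scene. Friction and masses are not known exactly. Their poses are not given: they have to be found in the camera images.
- press: Grey cast arbor press, bolted down with the straight guide of its loading slide. Origin on the bench, on the guide's centre line; +x = forward (feed, towards the press), +y = side of the cam lever (robot's side), z up. In this frame, mm: guide x -206 to 89, y -45 to 45, tops of its rails 47 high; ear under the cam to y = 80, 30 high; press base x 88 to 275, y -60 to 60, 30 high.
- die_slide (a joint): Steel loading slide, 305 x 60 x 12 mm, top 42 mm above the bench; position forward in m: 0 = loading end, 0.080 = home on its stop. It has two notches in its +y edge, 80 mm apart, for the cam's lobe. Locked at the loading end it has about 11 mm of play; at home the second notch faces the cam. 0.8 kg, needs 2 to 3 N, stays where left.
- cam_lock (a joint): Angle of cam and lever, rad: 0 = locked stop (lever square to the slide along the press's +y, lobe in the slide's notch), growing clockwise seen from above to 1.57 = released stop (lever along the slide, pointing forward, press's +x; the cam's low side faces the slide). The lobe clears the slide above 1.1. About 3 N at the knob turns it; it stays where left.
- cam_pivot (a point): On the vertical axis of the cam, 75 mm above the bench; in the press's frame at x = -75, y = 51 mm. The hub is 18 mm across and its top is 62 mm above the bench. Its axes are those of press.
- lever_knob (a point): Middle of the upright black knob at the end of the cam lever, on its axis, 75 mm above the bench. Knob: 22 mm across, from 56 to 96 mm above the bench, its axis 75 mm from the cam's axis. The lever from hub to knob is a 10 mm round bar, its axis 56 mm above the bench. Both may be pushed anywhere on their sides.
- cam_nose_tip (a point): Tip of the cam's lobe, at the height of the slide's top face (42 mm), 30 mm from the cam's axis and opposite the lever. The plain side of the cam plate is 20 mm in radius; the slide's edge passes 21 mm from the axis.
- push_plate (a point): Middle of the rear face of the slide's upright end plate, 70 mm above the bench; push here along the press's +x. The plate is 66 mm wide (along the press's y) and 8 mm thick, and its top is 91 mm above the bench. At slide position 0 it is at x = -200 mm in the press's frame, and moves with the slide.
- nest (a point): Middle of the floor of the round locating nest in the slide, 46 mm across and 4 mm deep, floor 38 mm above the bench; moves with the slide.
- under_ram (a point): Point straight below the punch, 42 mm above the bench, fixed to the press (x = 150, y = 0 mm in its frame). When the slide is home the nest is centred below it. The punch's tip is 78 mm above the bench; the press head is 60 mm wide, 180 to 270 mm above the bench, x 118 to 265 mm; the press handle rises to 425 mm on the -y side (y = -64).
- blank: Loose brass disc, 40 mm across, 3 mm thick, lying in the nest of the slide; origin at the centre of its underside, z along its axis.
- blank_tin: Bystander: low round aluminium tin of spare blanks, 66 mm across, 26 mm high; origin at the centre of its underside.
- ring_cone: Bystander: wooden ring cone, 56 mm across its foot, 97 mm high; origin at the centre of its underside.
- flux_jar: Bystander: white jar with black cap, 48 mm across, 52 mm high; origin at the centre of its underside.
- pliers: Bystander: pliers with orange handles lying flat, 150 mm long, 15 mm high; origin on the bench under the joint, handles along -x.
- calliper: Bystander: digital calliper lying flat, 190 mm long, 12 mm high; origin under the middle of its beam.
- mallet: Bystander: nylon mallet with wooden handle, 230 mm long, 38 mm high, head at +x; origin on the bench under the handle.
- solder_brick: Bystander: white soldering brick 115 x 70 x 26 mm; origin at the centre of its underside.
Not all that is in view belongs to the job. Of the things like the blank, leave any that is grey; of the rest the smaller one is meant.

How it is judged:
On the way, in this order (a step that is already met when the one before it is completed fails the run):
1. the lever has been pushed to its released stop (above 1.35 rad) while the slide is still back (below 15 mm) (value of joint cam_lock above 1.35 rad and value of joint die_slide below 0.015 m), for 0.1 s.
2. the slide has been pushed home (within 4 mm) with the cam released (value of joint die_slide above 0.076 m and value of joint cam_lock above 1.1 rad), for 0.1 s.
At the end, for the whole second after the job is handed in: The slide is home within 4 mm, the lever is back within 0.2 rad of its locked stop, and the blank lies flat and still in its nest, its centre within 8 mm of the line of the punch (value of joint die_slide above 0.076 m and value of joint cam_lock below 0.2 rad and horizontal distance between blank and under_ram below 0.008 m and horizontal distance between blank and nest below 0.006 m and height (world z) of blank below 0.042 m and angle between blank's own z axis and vertical below 0.1 rad and linear speed of blank below 0.02 m/s); the robot touches nothing.
It fails at once if the slide was shoved at with more than 20 N while the cam locked it at the loading end (value of joint cam_lock below 1 rad and value of joint die_slide below 0.04 m and contact force between the fingers and die_slide above 20 N).
It fails at once if the blank was lifted or pushed out of its nest (height (world z) of blank above 0.046 m or horizontal distance between blank and nest above 0.01 m).
It fails at once if another thing on the bench was moved by more than 20 mm (distance of any of blank_tin, ring_cone, flux_jar, pliers, calliper, mallet, solder_brick from where it was at the start of the episode above 0.02 m).
It also fails if it takes over 64 s, if anything falls off the work surface, if the arm or the gripper's body presses on something with over 40 N, if the wrist force passes 120 N, or if a joint passes its speed limit or range.

## Working session

There is one attempt and no reset: what is moved stays moved. The work goes in short steps, Python scripts to look and compute and a tool call to move; the robot and the scene stay as the last step left them, time stands still between calls to the robot, and variables do not carry over. Pictures are saved under pics/ and viewed, at most 10 in all, crops included, and the job is handed in when it is done.

Besides the shell and the picture viewer there is one more tool, called after "Call:" as name(argument=value, ...), one argument or row to a line, values as JSON. step_arm: Moves the arm, as the interface text tells. Shifts and turns lie within -1 to 1; 1 stands for 0.1 m of shift or 90 degrees of turn. Its arguments: {"type":"object","properties":{"plan":{"type":"array"},"grip_force":{"type":"number"}},"required":["plan"]}

```bash
mkdir -p pics; cat > h.py <<'E'
import numpy as np, cv2
from station import telemetry, viewer, hand_in, ctrl
def pt(p,u,v,r=1):
    z=p["z_map"][int(v)-r:int(v)+r+1,int(u)-r:int(u)+r+1]; z=np.median(z[z>0])
    K=np.array([[p["fx"],0,p["cx"]],[0,p["fy"],p["cy"]],[0,0,1]])
    n=cv2.undistortPoints(np.array([[[u,v]]],float),K,np.array(p["dist"]))[0,0]
    return p["R"].T@(np.array([n[0]*z,n[1]*z,z])-p["t"])
def cloud(p):
    K=np.array([[p["fx"],0,p["cx"]],[0,p["fy"],p["cy"]],[0,0,1]])
    h,w=p["z_map"].shape; g=np.stack(np.meshgrid(np.arange(w),np.arange(h)),-1).reshape(-1,1,2).astype(float)
    n=cv2.undistortPoints(g,K,np.array(p["dist"])).reshape(h,w,2); z=p["z_map"].astype(float)
    return (np.dstack([n[...,0]*z,n[...,1]*z,z])-p["t"])@p["R"]
E
python3 - <<'E'
from h import *
for n in ("top","scene"):
    p=viewer.camera(n); cv2.imwrite(f"pics/{n}0.png",p["img"][...,::-1]); np.savez(f"{n}0.npz",**{k:p[k] for k in("img","z_map","fx","fy","cx","cy","dist","R","t")})
    for t in ("press","lever_knob","push_plate","blank","die_slide"):
        for d in viewer.recognise(t,p)[:3]:
            r=d["rect"];print(n,t,round(d["score"],2),np.round(r),np.round(pt(p,(r[0]+r[2])/2,(r[1]+r[3])/2),3))
o=telemetry.get_obs();print(o["time_s"],o["ee_pos"],o["eef_rot"],o["grip_width"],ctrl.tcp_to_tips)
E
```

```text
top press 0.56 [125. 134. 349. 250.] [0.645 0.142 0.029]
top lever_knob 0.7 [295. 210. 310. 251.] [ 0.527 -0.036  0.058]
top push_plate 0.67 [236. 188. 348. 215.] [ 0.611 -0.011  0.043]
top blank 0.69 [241. 194. 255. 215.] [0.605 0.112 0.042]
top blank 0.66 [259. 239. 278. 256.] [0.487 0.059 0.004]
top blank 0.6 [128. 134. 348. 248.] [0.647 0.141 0.029]
top die_slide 0.7 [234. 187. 348. 217.] [ 0.608 -0.008  0.042]
scene press 0.79 [208. 167. 433. 281.] [0.571 0.126 0.046]
scene press 0.5 [211. 236. 232. 266.] [ 0.732 -0.091  0.043]
scene lever_knob 0.66 [259. 169. 279. 217.] [ 0.487 -0.055  0.004]
scene push_plate 0.85 [206. 188. 328. 249.] [ 0.6   -0.016  0.042]
scene push_plate 0.38 [274. 254. 288. 279.] [0.729 0.071 0.053]
scene blank 0.58 [284. 302. 299. 318.] [0.806 0.124 0.003]
scene blank 0.56 [301. 226. 318. 238.] [0.603 0.105 0.043]
scene blank 0.5 [293. 200. 315. 215.] [0.506 0.06  0.005]
scene die_slide 0.57 [210. 189. 327. 248.] [ 0.598 -0.013  0.043]
scene die_slide 0.48 [272. 256. 290. 278.] [0.729 0.071 0.053]
0.6 [ 0.24701417 -0.49137573  0.2224374 ] [-3.14153692e+00 -6.59860795e-06  4.65785703e-01] 0.09377297636697757 0.017
```

View pics/top0.png

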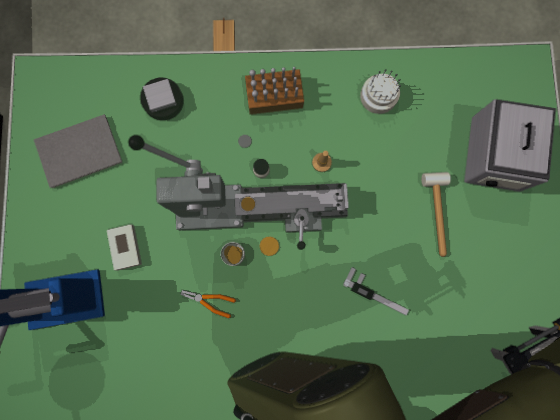

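View pics/scene0.png

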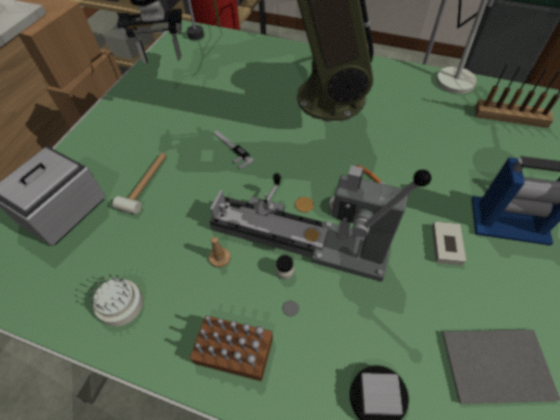

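Candidates for the blank in the top view are the brass disc in the slide's nest (248,204), the larger brass disc on the bench (270,246) and the grey disc (245,141). I choose the one in the nest. Next I fit the press pose and check with a close crop.

```bash
python3 - <<'E'
from h import *
from scipy import ndimage
d=dict(np.load("top0.npz"))
c=cv2.resize(d["img"][165:270,160:370],None,fx=3.8,fy=3.8,interpolation=cv2.INTER_CUBIC);cv2.imwrite("pics/crop.png",c[...,::-1])
for n in("top","scene"):
    d=dict(np.load(n+"0.npz"));C=cloud(d);ok=d["z_map"]>0
    roi=ok&(abs(C[...,0]-.58)<.15)&(C[...,1]>-.25)&(C[...,1]<.13)
    m=roi&(C[...,2]>.065)&(C[...,2]<.105)
    l,k=ndimage.label(m)
    for i in range(1,k+1):
        P=C[l==i]
        if len(P)>4: print(n,"tall",len(P),P.mean(0).round(3),P.min(0).round(3),P.max(0).round(3))
    m=roi&(C[...,2]>.036)&(C[...,2]<.052)&(abs(C[...,0]-.605)<.07)
    P=C[m][:,:2].astype(np.float32);print(n,"guide",len(P),cv2.minAreaRect(P), )
    # brass blank
    hsv=cv2.cvtColor(d["img"],cv2.COLOR_RGB2HSV)
    b=ok&(abs(hsv[...,0].astype(int)-17)<8)&(hsv[...,1]>110)&(abs(C[...,0]-.6)<.05)&(abs(C[...,1]-.11)<.05)&(C[...,2]>.03)&(C[...,2]<.05)
    print(n,"blank",b.sum(),C[b].mean(0).round(4))
E
```

```text
top tall 39 [ 0.725 -0.1    0.084] [ 0.721 -0.11   0.066] [ 0.73  -0.09   0.099]
top tall 138 [ 0.612 -0.148  0.083] [ 0.581 -0.155  0.065] [ 0.646 -0.132  0.096]
top tall 13 [ 0.56  -0.034  0.068] [ 0.552 -0.038  0.066] [ 0.565 -0.03   0.072]
top tall 56 [ 0.484 -0.027  0.093] [ 0.474 -0.039  0.075] [ 0.495 -0.018  0.101]
top guide 3114 ((0.5964658260345459, -0.014937132596969604), (0.11948566138744354, 0.29005664587020874), 1.3162024021148682)
top blank 146 [0.6077 0.113  0.0408]
scene tall 77 [ 0.492 -0.029  0.086] [ 0.48  -0.041  0.065] [ 0.499 -0.02   0.099]
scene tall 184 [ 0.618 -0.15   0.082] [ 0.583 -0.158  0.065] [ 0.649 -0.134  0.096]
scene tall 17 [ 0.562 -0.037  0.067] [ 0.556 -0.043  0.065] [ 0.57  -0.031  0.07 ]
scene tall 6 [ 0.727 -0.104  0.096] [ 0.725 -0.109  0.095] [ 0.728 -0.099  0.096]
scene guide 3065 ((0.5964691638946533, -0.017527133226394653), (0.12382904440164566, 0.2942894399166107), 1.4950361251831055)
scene blank 112 [0.6094 0.1118 0.0421]
```

View pics/crop.png

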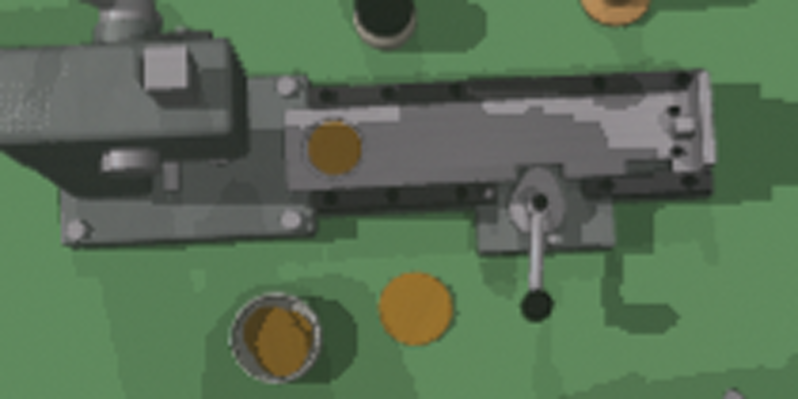

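The crop shows the smaller brass disc in the slide's nest at (333,148). The lever is at its locked stop, with the knob at (536,305), and the end plate is at (705,118). Next I fit the yaw of the guide.

```bash
python3 - <<'E'
from h import *
A=[]
for n in("top","scene"):
    d=dict(np.load(n+"0.npz"));C=cloud(d)
    m=(d["z_map"]>0)&(C[...,2]>.043)&(C[...,2]<.054)&(abs(C[...,0]-.61)<.055)&(C[...,1]>-.14)&(C[...,1]<.11)
    P=C[m]; hi=[];lo=[]
    for y in np.arange(-.13,.11,.01):
        q=P[abs(P[:,1]-y)<.005]
        if len(q)>5: hi.append((y,np.percentile(q[:,0],98)));
        if len(q)>5 and not -.085<y<.03: lo.append((y,np.percentile(q[:,0],2)))
    for nm,e in(("far",hi),("near",lo)):
        e=np.array(e);f=np.polyfit(e[:,0],e[:,1],1);r=abs(e[:,1]-np.polyval(f,e[:,0]));k=r<=np.median(r)*2.5;print(n,nm,np.polyfit(e[k,0],e[k,1],1).round(4),k.sum(),r[k].max().round(4))
    # plate top
    m=(d["z_map"]>0)&(C[...,2]>.087)&(C[...,2]<.097)&(C[...,1]<-.13)&(C[...,1]>-.17)&(abs(C[...,0]-.61)<.05)
    P=C[m];print("plate top",len(P),P.mean(0).round(4),cv2.fitLine(P[:,:2].astype(np.float32),cv2.DIST_HUBER,0,.01,.01).ravel().round(3),np.ptp(P,0).round(3))
    m=(d["z_map"]>0)&(C[...,2]>.09)&(abs(C[...,0]-.487)<.02)&(abs(C[...,1]+.03)<.025);print("knob top",C[m].mean(0).round(4),m.sum())
    m=(d["z_map"]>0)&(C[...,2]>.05)&(C[...,2]<.065)&(C[...,0]<.545)&(C[...,0]>.5)&(abs(C[...,1]+.03)<.03);P=C[m];print("lever",P.mean(0).round(4),np.polyfit(P[:,0],P[:,1],1).round(3))
    m=(d["z_map"]>0)&(C[...,2]>.055)&(C[...,2]<.08)&(C[...,0]<.58)&(C[...,0]>.548)&(abs(C[...,1]+.03)<.03);P=C[m];print("hub",P.mean(0).round(4),m.sum())
E
```

```text
top far [-0.0247  0.6536] 24 0.0017
top near [-0.0271  0.5658] 12 0.0007
plate top 68 [ 0.6125 -0.1512  0.0911] [ 1.     0.025  0.612 -0.151] [0.063 0.008 0.009]
knob top [ 0.4848 -0.0275  0.0945] 46
lever [ 0.5224 -0.0314  0.0593] [-0.115  0.029]
hub [ 0.5582 -0.0328  0.0642] 36
scene far [-0.0227  0.6558] 23 0.0006
scene near [-0.0246  0.5677] 10 0.0008
plate top 73 [ 0.6175 -0.1533  0.0917] [ 1.     0.024  0.617 -0.153] [0.065 0.009 0.008]
knob top [ 0.4896 -0.029   0.0951] 38
lever [ 0.5241 -0.0338  0.0608] [-0.161  0.051]
hub [ 0.5629 -0.0324  0.0635] 46
```

Call:
step_arm(
  plan=[
    {"dx": 0, "dy": 0, "dz": 0, "claw": 1},
    {"dx": 0, "dz": -0.1, "rz": -0.05, "claw": 1},
  ],
  grip_force=10,
)

```text
$.plan[0]: bad value
```

Call:
step_arm(
  plan=[
    {"dx": 0, "dy": 0, "dz": 0, "rx": 0, "ry": 0, "rz": -0.09, "claw": 1},
    {"dx": 0, "dy": 0, "dz": 0, "rx": 0, "ry": 0, "rz": -0.09, "claw": 1},
    {"dx": 0, "dy": 0, "dz": 0, "rx": 0, "ry": 0, "rz": -0.09, "claw": 1},
    {"dx": 0, "dy": 0, "dz": 0, "rx": 0, "ry": 0, "rz": -0.09, "claw": 1},
    {"dx": 0, "dy": 0, "dz": 0, "rx": 0, "ry": 0, "rz": -0.09, "claw": 1},
    {"dx": 0, "dy": 0, "dz": 0, "rx": 0, "ry": 0, "rz": -0.09, "claw": 1},
    {"dx": 0, "dy": 0, "dz": 0, "rx": 0, "ry": 0, "rz": -0.09, "claw": 1},
    {"dx": 0, "dy": 0, "dz": 0, "rx": 0, "ry": 0, "rz": -0.09, "claw": 1},
  ],
  grip_force=10,
)

```text
time_s: 1.4
ee_pos: [0.247, -0.4914, 0.2225]
eef_rot: [-3.142, 0.0, 1.603]
force: [0.3, 0.9, 0.3]
grip_width: 0.0335
grip_force: 0.0
```

Call:
step_arm(
  plan=[
    {"dx": 0.41, "dy": 0.25, "dz": 0, "rx": 0, "ry": 0, "rz": 0, "claw": 1},
    {"dx": 0.41, "dy": 0.25, "dz": 0, "rx": 0, "ry": 0, "rz": 0, "claw": 1},
    {"dx": 0.41, "dy": 0.25, "dz": 0, "rx": 0, "ry": 0, "rz": 0, "claw": 1},
    {"dx": 0.41, "dy": 0.25, "dz": 0, "rx": 0, "ry": 0, "rz": 0, "claw": 1},
    {"dx": 0.41, "dy": 0.25, "dz": 0, "rx": 0, "ry": 0, "rz": 0, "claw": 1},
    {"dx": 0.41, "dy": 0.25, "dz": 0, "rx": 0, "ry": 0, "rz": 0, "claw": 1},
    {"dx": 0.41, "dy": 0.25, "dz": 0, "rx": 0, "ry": 0, "rz": 0, "claw": 1},
    {"dx": 0.41, "dy": 0.25, "dz": 0, "rx": 0, "ry": 0, "rz": 0, "claw": 1},
    {"dx": 0.41, "dy": 0.25, "dz": 0, "rx": 0, "ry": 0, "rz": 0, "claw": 1},
    {"dx": 0.41, "dy": 0.25, "dz": 0, "rx": 0, "ry": 0, "rz": 0, "claw": 1},
  ],
)

```text
time_s: 2.4
ee_pos: [0.487, -0.0731, 0.2227]
eef_rot: [3.141, 0.0, 1.597]
force: [0.3, -1.1, 0.6]
grip_width: 0.0001
grip_force: 0.0
```

Call:
step_arm(
  plan=[
    {"dx": 0, "dy": 0, "dz": 0.35, "rx": 0, "ry": 0, "rz": 0, "claw": 1},
    {"dx": 0, "dy": 0, "dz": 0.35, "rx": 0, "ry": 0, "rz": 0, "claw": 1},
    {"dx": 0, "dy": 0, "dz": 0.35, "rx": 0, "ry": 0, "rz": 0, "claw": 1},
    {"dx": 0, "dy": 0, "dz": 0.35, "rx": 0, "ry": 0, "rz": 0, "claw": 1},
    {"dx": 0, "dy": 0, "dz": 0.02, "rx": 0, "ry": 0, "rz": 0, "claw": 1},
    {"dx": 0.1, "dy": 0, "dz": 0, "rx": 0, "ry": 0, "rz": 0, "claw": 1},
    {"dx": 0.1, "dy": 0, "dz": 0, "rx": 0, "ry": 0, "rz": 0, "claw": 1},
  ],
)

```text
time_s: 3.1
ee_pos: [0.4866, -0.0545, 0.0823]
eef_rot: [3.139, 0.0, 1.596]
force: [0.6, 0.8, -0.4]
grip_width: 0.0004
grip_force: 0.0
```

Call:
step_arm(
  plan=[
    {"dx": 0.11, "dy": -0.015, "dz": 0, "rx": 0, "ry": 0, "rz": 0, "claw": 1},
    {"dx": 0.11, "dy": -0.015, "dz": 0, "rx": 0, "ry": 0, "rz": 0, "claw": 1},
    {"dx": 0.11, "dy": 0.02, "dz": 0, "rx": 0, "ry": 0, "rz": 0, "claw": 1},
    {"dx": 0.11, "dy": 0.02, "dz": 0, "rx": 0, "ry": 0, "rz": 0, "claw": 1},
    {"dx": 0.1, "dy": 0.05, "dz": 0, "rx": 0, "ry": 0, "rz": 0, "claw": 1},
    {"dx": 0.1, "dy": 0.05, "dz": 0, "rx": 0, "ry": 0, "rz": 0, "claw": 1},
    {"dx": 0.08, "dy": 0.075, "dz": 0, "rx": 0, "ry": 0, "rz": 0, "claw": 1},
    {"dx": 0.08, "dy": 0.075, "dz": 0, "rx": 0, "ry": 0, "rz": 0, "claw": 1},
  ],
)

```text
time_s: 3.9
ee_pos: [0.5099, 0.0265, 0.0809]
eef_rot: [-3.142, 0.0, 1.597]
force: [-3.0, -1.6, 0.8]
grip_width: 0.001
grip_force: 1.2
```

```bash
cat > look.py <<'E'
from h import *
import sys
n=sys.argv[2] if len(sys.argv)>2 else "scene"
p=viewer.camera(n);cv2.imwrite(f"pics/{sys.argv[1]}.png",cv2.resize(p["img"][130:300,170:450],None,fx=2.8,fy=2.8,interpolation=cv2.INTER_CUBIC)[...,::-1])
E
python3 look.py a
```

```text
(no output)
```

View pics/a.png

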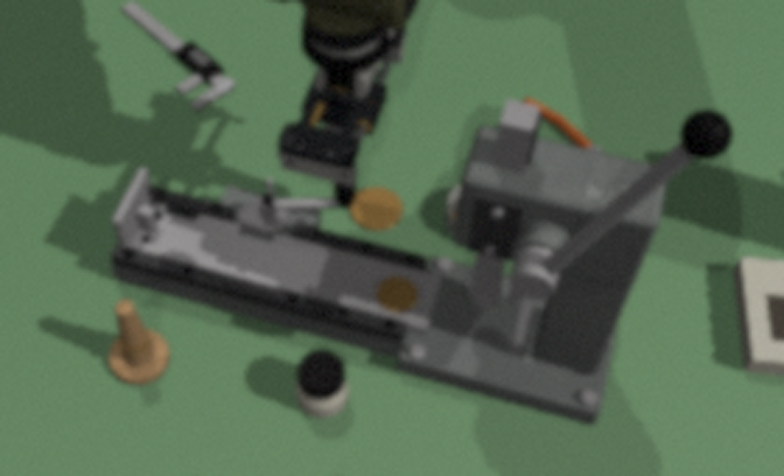

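The lever now points well forward, hub (265,210) to knob (345,195), and the contact force is about 3 N. I keep pushing to the stop.

Call:
step_arm(
  plan=[
    {"dx": 0.04, "dy": 0.07, "dz": 0, "rx": 0, "ry": 0, "rz": 0, "claw": 1},
    {"dx": 0.04, "dy": 0.07, "dz": 0, "rx": 0, "ry": 0, "rz": 0, "claw": 1},
    {"dx": 0.02, "dy": 0.06, "dz": 0, "rx": 0, "ry": 0, "rz": 0, "claw": 1},
    {"dx": 0.02, "dy": 0.06, "dz": 0, "rx": 0, "ry": 0, "rz": 0, "claw": 1},
    {"dx": 0, "dy": 0.02, "dz": 0, "rx": 0, "ry": 0, "rz": 0, "claw": 1},
    {"dx": 0, "dy": 0, "dz": 0, "rx": 0, "ry": 0, "rz": 0, "claw": 1},
  ],
)

```text
time_s: 4.55
ee_pos: [0.5355, 0.0381, 0.0801]
eef_rot: [-3.135, 0.0, 1.597]
force: [-20.2, -3.8, 11.4]
grip_width: 0.0001
grip_force: 10.5
```

Call:
step_arm(
  plan=[
    {"dx": 0, "dy": -0.3, "dz": 0, "rx": 0, "ry": 0, "rz": 0, "claw": 1},
    {"dx": 0, "dy": 0, "dz": -0.4, "rx": 0, "ry": 0, "rz": 0, "claw": 1},
    {"dx": 0, "dy": 0, "dz": -0.4, "rx": 0, "ry": 0, "rz": 0, "claw": 1},
    {"dx": -0.45, "dy": 0.2, "dz": 0, "rx": 0, "ry": 0, "rz": 0, "claw": 1},
    {"dx": -0.45, "dy": 0.2, "dz": 0, "rx": 0, "ry": 0, "rz": 0, "claw": 1},
    {"dx": -0.45, "dy": 0.2, "dz": 0, "rx": 0, "ry": 0, "rz": 0, "claw": 1},
    {"dx": -0.45, "dy": 0.2, "dz": 0, "rx": 0, "ry": 0, "rz": 0, "claw": 1},
    {"dx": -0.45, "dy": 0.2, "dz": 0, "rx": 0, "ry": 0, "rz": 0, "claw": 1},
    {"dx": -0.12, "dy": 0, "dz": 0, "rx": 0, "ry": 0, "rz": 0, "claw": 1},
  ],
)

```text
time_s: 5.45
ee_pos: [0.6147, -0.2009, 0.1597]
eef_rot: [3.141, 0.0, 1.594]
force: [-0.7, 0.7, 0.0]
grip_width: 0.0003
grip_force: 0.0
```

```bash
python3 look.py b; python3 - <<'E'
from h import *
for n in("top","scene"):
    p=viewer.camera(n);C=cloud(p);ok=p["z_map"]>0
    m=ok&(C[...,2]>.08)&(C[...,2]<.103)&(abs(C[...,0]-.55)<.04)&(abs(C[...,1]-.03)<.05);print(n,"knob",m.sum(),C[m].mean(0).round(4))
    m=ok&(C[...,2]>.086)&(C[...,2]<.097)&(C[...,1]<-.12)&(C[...,1]>-.175)&(abs(C[...,0]-.61)<.05);print("plate",m.sum(),C[m].mean(0).round(4))
E
```

```text
top knob 55 [0.5564 0.041  0.0934]
plate 75 [ 0.6124 -0.1513  0.0903]
scene knob 62 [0.563  0.0403 0.0922]
plate 78 [ 0.617  -0.1532  0.0913]
```

View pics/b.png

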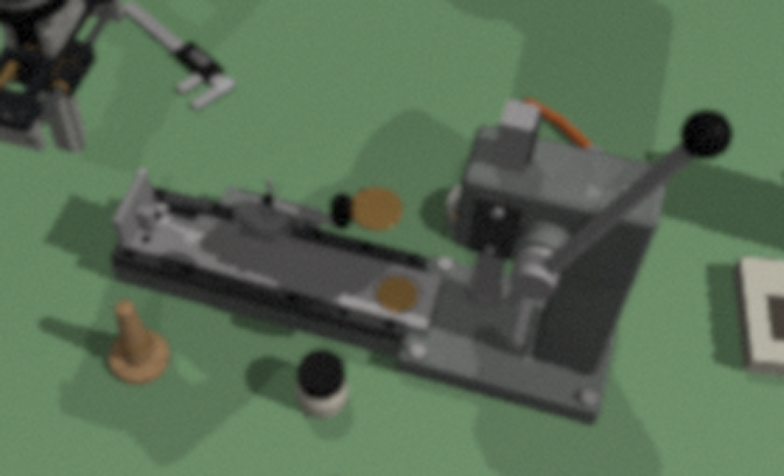

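The lever is at its released stop, with the knob at (342,208) along the slide, and the slide is still back. Now I lower the fingers behind the plate and push.

Call:
step_arm(
  plan=[
    {"dx": 0, "dy": 0, "dz": 0.42, "rx": 0, "ry": 0, "rz": 0, "claw": 1},
    {"dx": 0, "dy": 0, "dz": 0.4, "rx": 0, "ry": 0, "rz": 0, "claw": 1},
    {"dx": 0, "dy": 0, "dz": 0, "rx": 0, "ry": 0, "rz": 0, "claw": 1},
    {"dx": 0.15, "dy": 0, "dz": 0, "rx": 0, "ry": 0, "rz": 0, "claw": 1},
    {"dx": 0.1, "dy": 0, "dz": 0, "rx": 0, "ry": 0, "rz": 0, "claw": 1},
    {"dx": 0.05, "dy": 0, "dz": 0, "rx": 0, "ry": 0, "rz": 0, "claw": 1},
    {"dx": 0.05, "dy": 0, "dz": 0, "rx": 0, "ry": 0, "rz": 0, "claw": 1},
    {"dx": 0.05, "dy": 0, "dz": 0, "rx": 0, "ry": 0, "rz": 0, "claw": 1},
  ],
)

```text
time_s: 6.4
ee_pos: [0.6129, -0.1566, 0.0796]
eef_rot: [3.14, 0.001, 1.597]
force: [1.5, -2.9, 2.4]
grip_width: 0.0006
grip_force: 1.3
```

Call:
step_arm(
  plan=[
    {"dx": 0.07, "dy": 0, "dz": 0, "rx": 0, "ry": 0, "rz": 0, "claw": 1},
    {"dx": 0.07, "dy": 0, "dz": 0, "rx": 0, "ry": 0, "rz": 0, "claw": 1},
    {"dx": 0.07, "dy": 0, "dz": 0, "rx": 0, "ry": 0, "rz": 0, "claw": 1},
    {"dx": 0.07, "dy": 0, "dz": 0, "rx": 0, "ry": 0, "rz": 0, "claw": 1},
    {"dx": 0.07, "dy": 0, "dz": 0, "rx": 0, "ry": 0, "rz": 0, "claw": 1},
    {"dx": 0.07, "dy": 0, "dz": 0, "rx": 0, "ry": 0, "rz": 0, "claw": 1},
    {"dx": 0.07, "dy": 0, "dz": 0, "rx": 0, "ry": 0, "rz": 0, "claw": 1},
    {"dx": 0.07, "dy": 0, "dz": 0, "rx": 0, "ry": 0, "rz": 0, "claw": 1},
  ],
)

```text
time_s: 7.2
ee_pos: [0.611, -0.1002, 0.0784]
eef_rot: [3.142, -0.0, 1.597]
force: [1.6, -1.8, 1.0]
grip_width: 0.0007
grip_force: 1.4
```

Force is steady at about 2–3 N. I continue gently onto the stop.

Call:
step_arm(
  plan=[
    {"dx": 0.04, "dy": 0, "dz": 0, "rx": 0, "ry": 0, "rz": 0, "claw": 1},
    {"dx": 0.04, "dy": 0, "dz": 0, "rx": 0, "ry": 0, "rz": 0, "claw": 1},
    {"dx": 0.03, "dy": 0, "dz": 0, "rx": 0, "ry": 0, "rz": 0, "claw": 1},
    {"dx": 0.02, "dy": 0, "dz": 0, "rx": 0, "ry": 0, "rz": 0, "claw": 1},
  ],
)

```text
time_s: 7.6
ee_pos: [0.6107, -0.0882, 0.0784]
eef_rot: [3.142, 0.001, 1.597]
force: [1.7, -15.6, -0.9]
grip_width: 0.0007
grip_force: 7.7
```

Call:
step_arm(
  plan=[
    {"dx": 0.01, "dy": 0, "dz": 0, "rx": 0, "ry": 0, "rz": 0, "claw": 1},
    {"dx": 0, "dy": 0, "dz": 0, "rx": 0, "ry": 0, "rz": 0, "claw": 1},
    {"dx": 0, "dy": 0, "dz": 0, "rx": 0, "ry": 0, "rz": 0, "claw": 1},
  ],
)

```text
time_s: 7.9
ee_pos: [0.6106, -0.0883, 0.0784]
eef_rot: [3.141, 0.002, 1.596]
force: [2.2, -12.1, -0.1]
grip_width: 0.0004
grip_force: 5.6
```

```bash
python3 look.py c; python3 - <<'E'
from h import *
for n in("top","scene"):
    p=viewer.camera(n);C=cloud(p);ok=p["z_map"]>0
    m=ok&(C[...,2]>.08)&(C[...,2]<.103)&(abs(C[...,0]-.55)<.04)&(abs(C[...,1]-.03)<.04);print(n,"knob",m.sum(),C[m].mean(0).round(4))
    hsv=cv2.cvtColor(p["img"],cv2.COLOR_RGB2HSV)
    b=ok&(abs(hsv[...,0].astype(int)-17)<8)&(hsv[...,1]>110)&(abs(C[...,0]-.6)<.05)&(abs(C[...,1]-.17)<.07)&(C[...,2]>.03)&(C[...,2]<.05)
    print(n,"blank",b.sum(),C[b].mean(0).round(4))
E
```

```text
top knob 53 [0.5567 0.0413 0.0933]
top blank 42 [0.5951 0.1884 0.041 ]
scene knob 62 [0.5628 0.0404 0.092 ]
scene blank 99 [0.61   0.1901 0.0421]
```

View pics/c.png

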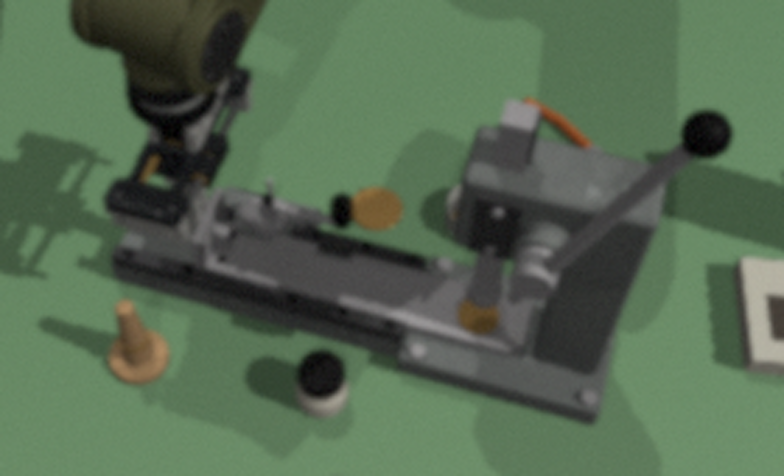

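The slide is home: the blank is now at (480,316) under the punch, it moved 78 mm, and the force shows the stop. Next I retreat, move over, and lower on the slide side of the knob.

Call:
step_arm(
  plan=[
    {"dx": -0.1, "dy": 0, "dz": 0, "rx": 0, "ry": 0, "rz": 0, "claw": 1},
    {"dx": -0.1, "dy": 0, "dz": 0, "rx": 0, "ry": 0, "rz": 0, "claw": 1},
    {"dx": 0, "dy": 0, "dz": -0.4, "rx": 0, "ry": 0, "rz": 0, "claw": 1},
    {"dx": 0, "dy": 0, "dz": -0.4, "rx": 0, "ry": 0, "rz": 0, "claw": 1},
    {"dx": 0, "dy": 0, "dz": 0, "rx": 0, "ry": 0, "rz": 0, "claw": 1},
    {"dx": 0.375, "dy": -0.03, "dz": 0, "rx": 0, "ry": 0, "rz": 0, "claw": 1},
    {"dx": 0.375, "dy": -0.03, "dz": 0, "rx": 0, "ry": 0, "rz": 0, "claw": 1},
    {"dx": 0.375, "dy": -0.03, "dz": 0, "rx": 0, "ry": 0, "rz": 0, "claw": 1},
    {"dx": 0.375, "dy": -0.03, "dz": 0, "rx": 0, "ry": 0, "rz": 0, "claw": 1},
    {"dx": 0, "dy": 0, "dz": 0, "rx": 0, "ry": 0, "rz": 0, "claw": 1},
  ],
)

```text
time_s: 9.05
ee_pos: [0.5946, 0.0462, 0.1579]
eef_rot: [-3.141, -0.001, 1.6]
force: [-0.5, -0.2, -0.2]
grip_width: 0.0004
grip_force: 0.0
```

Call:
step_arm(
  plan=[
    {"dx": 0, "dy": 0, "dz": 0.4, "rx": 0, "ry": 0, "rz": 0, "claw": 1},
    {"dx": 0, "dy": 0, "dz": 0.4, "rx": 0, "ry": 0, "rz": 0, "claw": 1},
    {"dx": 0, "dy": 0, "dz": 0, "rx": 0, "ry": 0, "rz": 0, "claw": 1},
  ],
)

```text
time_s: 9.35
ee_pos: [0.5925, 0.0419, 0.0732]
eef_rot: [-3.132, -0.0, 1.596]
force: [0.7, -0.0, 1.0]
grip_width: 0.0005
grip_force: 0.0
```

Call:
step_arm(
  plan=[
    {"dx": 0, "dy": -0.1, "dz": -0.05, "rx": 0, "ry": 0, "rz": 0, "claw": 1},
    {"dx": 0.015, "dy": -0.11, "dz": 0, "rx": 0, "ry": 0, "rz": 0, "claw": 1},
    {"dx": 0.015, "dy": -0.11, "dz": 0, "rx": 0, "ry": 0, "rz": 0, "claw": 1},
    {"dx": -0.02, "dy": -0.12, "dz": 0, "rx": 0, "ry": 0, "rz": 0, "claw": 1},
    {"dx": -0.02, "dy": -0.12, "dz": 0, "rx": 0, "ry": 0, "rz": 0, "claw": 1},
    {"dx": -0.055, "dy": -0.11, "dz": 0, "rx": 0, "ry": 0, "rz": 0, "claw": 1},
    {"dx": -0.055, "dy": -0.11, "dz": 0, "rx": 0, "ry": 0, "rz": 0, "claw": 1},
    {"dx": -0.08, "dy": -0.085, "dz": 0, "rx": 0, "ry": 0, "rz": 0, "claw": 1},
    {"dx": -0.08, "dy": -0.085, "dz": 0, "rx": 0, "ry": 0, "rz": 0, "claw": 1},
  ],
)

```text
time_s: 10.25
ee_pos: [0.5014, 0.0118, 0.0855]
eef_rot: [3.138, -0.0, 1.597]
force: [3.0, 2.5, 0.2]
grip_width: 0.0006
grip_force: 1.3
```

Call:
step_arm(
  plan=[
    {"dx": -0.085, "dy": -0.065, "dz": 0, "rx": 0, "ry": 0, "rz": 0, "claw": 1},
    {"dx": -0.085, "dy": -0.065, "dz": 0, "rx": 0, "ry": 0, "rz": 0, "claw": 1},
    {"dx": -0.055, "dy": -0.02, "dz": 0, "rx": 0, "ry": 0, "rz": 0, "claw": 1},
    {"dx": -0.055, "dy": -0.02, "dz": 0, "rx": 0, "ry": 0, "rz": 0, "claw": 1},
    {"dx": 0, "dy": 0, "dz": 0, "rx": 0, "ry": 0, "rz": 0, "claw": 1},
  ],
)

```text
time_s: 10.75
ee_pos: [0.4846, -0.0166, 0.0834]
eef_rot: [-3.141, -0.0, 1.596]
force: [-1.2, -0.0, 0.1]
grip_width: 0.0006
grip_force: 0.0
```

Call:
step_arm(
  plan=[
    {"dx": -0.03, "dy": 0, "dz": 0, "rx": 0, "ry": 0, "rz": 0, "claw": 1},
    {"dx": -0.03, "dy": 0, "dz": 0, "rx": 0, "ry": 0, "rz": 0, "claw": 1},
    {"dx": 0, "dy": 0, "dz": 0, "rx": 0, "ry": 0, "rz": 0, "claw": 1},
  ],
)

```text
time_s: 11.05
ee_pos: [0.4845, -0.0183, 0.0833]
eef_rot: [-3.14, -0.007, 1.597]
force: [-1.2, 36.6, 6.5]
grip_width: 0.0004
grip_force: 17.7
```

That is hard against the locked stop. I back away, lift clear and check.

Call:
step_arm(
  plan=[
    {"dx": 0.1, "dy": 0, "dz": 0, "rx": 0, "ry": 0, "rz": 0, "claw": 1},
    {"dx": 0.2, "dy": -0.2, "dz": 0, "rx": 0, "ry": 0, "rz": 0, "claw": 1},
    {"dx": 0, "dy": 0, "dz": -0.4, "rx": 0, "ry": 0, "rz": 0, "claw": 1},
    {"dx": 0, "dy": 0, "dz": -0.4, "rx": 0, "ry": 0, "rz": 0, "claw": 1},
    {"dx": 0, "dy": -0.4, "dz": -0.3, "rx": 0, "ry": 0, "rz": 0, "claw": 1},
    {"dx": 0, "dy": -0.4, "dz": 0, "rx": 0, "ry": 0, "rz": 0, "claw": 1},
    {"dx": 0, "dy": 0, "dz": 0, "rx": 0, "ry": 0, "rz": 0, "claw": 1},
  ],
)

```text
time_s: 11.75
ee_pos: [0.3814, 0.0053, 0.1938]
eef_rot: [3.141, 0.001, 1.597]
force: [0.8, -0.6, 0.2]
grip_width: 0.0005
grip_force: 0.0
```

```bash
python3 look.py d; python3 - <<'E'
from h import *
for n in("top","scene"):
    p=viewer.camera(n);C=cloud(p);ok=p["z_map"]>0
    m=ok&(C[...,2]>.09)&(C[...,2]<.103)&(abs(C[...,0]-.487)<.03)&(abs(C[...,1]+.03)<.03);print(n,"knob",m.sum(),C[m].mean(0).round(4))
    m=ok&(C[...,2]>.086)&(C[...,2]<.097)&(C[...,1]<-.05)&(C[...,1]>-.175)&(abs(C[...,0]-.61)<.05);print("plate",m.sum(),C[m].mean(0).round(4))
    hsv=cv2.cvtColor(p["img"],cv2.COLOR_RGB2HSV)
    b=ok&(abs(hsv[...,0].astype(int)-17)<8)&(hsv[...,1]>110)&(abs(C[...,0]-.6)<.05)&(abs(C[...,1]-.17)<.07)&(C[...,2]>.03)&(C[...,2]<.05)
    print(n,"blank",b.sum(),C[b].mean(0).round(4))
E
```

```text
top knob 9 [ 0.4916 -0.0369  0.0934]
plate 69 [ 0.6117 -0.0734  0.0903]
top blank 43 [0.5951 0.1888 0.0414]
scene knob 36 [ 0.4885 -0.0371  0.0952]
plate 72 [ 0.6146 -0.0751  0.0914]
scene blank 97 [0.61   0.1901 0.0421]
```

View pics/d.png

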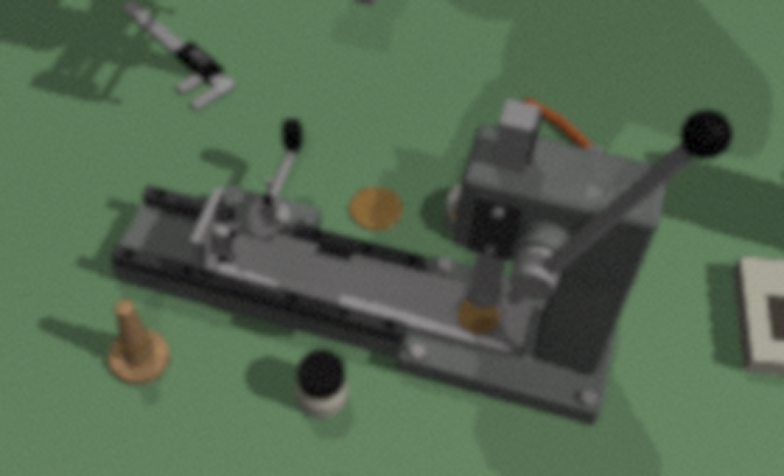

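The plate moved 78 mm onto its stop, the lever is square to the slide with the knob at (291,133), and the blank is in its nest under the punch at (480,316). The bystanders in this view have not moved.

```bash
python3 -c "
from station import hand_in
print(hand_in())"
```

```text
the job is handed in; nothing more can be done
None
```

The job is handed in: the slide is home, the cam lever is back at its locked stop and the blank lies in its nest under the punch, as seen in the last pictures; the hand-in returned no verdict.

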